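# Seat a weld coupon in a backing-gas block and set its gas valve

## Robot

A 6-joint arm with a two-finger parallel gripper is mounted at the origin on the work surface; the furniture and walls round the work are solid. World frame = base frame: x ahead of the robot, y to its left, z up, the work surface at z = 0. Lengths are in m, angles in degrees, forces in N, time in s.
With the tool pointing down it reaches from about 0.35 to 0.925 m from the base axis. Payload 6.4 kg.
Tool frame: the origin (TCP) lies midway between the tips of the shut fingers; the grasp point (between the pads) lies 19 mm behind it; z points along the fingers, y is the direction in which the jaws open and shut (so a half turn about z gives the same grasp; the last joint's range is limited). The gripper opens to 85 mm and grips with 20 to 120 N. Pads are 22 mm wide; open, the fingers measure 114 mm over their backs; the gripper's body (76 mm by 85 mm) begins 54 mm behind the grasp point. The pads swing forward as they close: fully open they stand 13 mm farther back than shut.
Start: joints at [66.343, 14.043, 89.255, -0, 76.702, -9.975], TCP at [0.154, 0.632, 0.231] pointing down, gripper open.
Joint ranges: [-179.41, 179.41], [-58.25, 129.5], [7.25, 145.43], [-54.29, 234.29], [11.92, 165.04], [-157.13, 157.13]. Speed limits (degrees/s): [147.25, 147.25, 180, 180, 180, 180].

## Interface

Orientations are given as a 3x3 rotation matrix whose columns are the frame's x, y, z axes.
In Python, from cell import arm gives the robot as it stands. The module is installed in compiled form; this text tells all that it offers.
- The arm moves only by the tool play_rows, never from a script. Its argument "series" is a list of rows, each an object with "dp": the shift along the tool's x, y, z in mm, a list of three; "rotation": the turn, a rotation vector about the tool's x, y, z in degrees, a list of three; "jaw": the gripper's target within -1 to 1 (fully open at 1, half-way at 0, shut at -1). A call has 1 to 12 rows; each row shifts and turns the commanded pose from where the row before left it, along the tool's axes as they then stand; what a row does not reach is not made up. A row lasts 1/10 s, in which the tool goes at most 50 mm and 8.59 degrees, less where a joint would pass 70% of its speed; a pose out of reach is approached as far as the arm can. A call with a gripper value outside its range is refused whole. The fingers move at their own pace and stop on an object; "grip_force" is the grip in N (left out, the last holds). Time passes only in rows, so rows that do not move let the fingers close. It gives the time, the measured TCP pose, the force and the opening at its end, in the units of the state.
- arm.observe(): the state, without advancing time (a new reading comes with each control period).
- arm.grab_frame(name): name is "scene" or "side" or "wrist"; returns the picture (420x560x3 uint8, red, green, blue); there is no depth.
- arm.camera_params(name): a dict with "K" (3x3 intrinsics, pixels), "extrinsics" (4x4, takes a point from camera to world coordinates). Camera axes: x right, y up, looking along -z (the intrinsics and any distortion apply to the point x, -y, -z); pixel columns grow to the right and rows downward; lengths in m; the calibration is good to about 2 mm. A picture is of the moment at which its call begins: read the wrist's pose just before it. camera_params takes no time and is no camera call; for the wrist camera it gives the pose at the moment of the call.
- arm.finish_job(): hands the job in, once; it reports no verdict.
The state is a dict: "time": time; "joints": joint angles; "joint_velocities": joint speeds; "tau": joint torques, N m; "tcp_pos": TCP position; "orientation": TCP orientation; "contact_force": force on the tool from outside, world axes, zero at the start; "torque": the same for the moment, N m; "gripper_width": finger opening in m.
Only numpy, scipy, OpenCV 4.12 (cv2) and the standard library are available. Lean on these libraries where they do the work, as an engineer would, in place of code of your own. Each camera call takes 0.05 s, during which the arm holds its last target. There are 200 camera calls.

## Task

Take the stray nut out of the recess of the steel backing-gas block and leave it on the worktop. Then slide the flat steel coupon, without lifting it off the block, into the recess and press it down until it lies flush with the block's top all along, and after that turn the valve lever on the block to half open (45 degrees). Leave the yellow tool rest, the tape measure, the pipe offcut and the pipe elbow where they stand.

Things in the scene. Friction and masses are not known exactly. Their poses are not given: they have to be found in the camera images.
- block: fixed bare steel block, 180 (x) x 190 (y) x 36 mm high; origin at the centre of its underside. All lengths below are in its frame, in mm. Its top face is flat at z 36, with a recess in it; the coupon starts on the wide flat part at the -x side of the recess
- nest (a point): centre of the floor of the recess, at (46, 16, 28) in the block's frame, axes as the block's. The recess is open at the top and 8 deep: x 14 to 78, y -51 to 83, floor at z 28
- fence_corner (a point): inner corner of the two fences, at (78, 83, 48). The fences are 12 wide and rise to z 48, 12 above the top face: one at x 78 to 90, y -51 to 95, the other at y 83 to 95, x -90 to 90. Their inner faces run straight down as the recess's +x and +y walls
- pads (a point): between the two dark lifter pads in the recess, at (46, 16, 33), level with their tops, 5 above the recess floor. Each is 44 x 50 (centres y -16 and 48). Friction holds them; 8 N presses one down to the floor, where it stays. A coupon slid over the recess drops 3 onto them, stands 5 proud and must be pressed in
- coupon: flat rusty steel coupon 60 (x) x 130 (y) x 8 mm, about 0.5 kg, origin at the centre of its underside, long axis y; it starts askew on the block's top at the recess's -x side. Seated flush its origin is at the nest
- nut: rusty hexagon nut, 25 mm across flats (along its x), 28 across corners (along y), 13 high, origin at the centre of its underside; it starts lying on the pads in the recess (underside at block z 33)
- valve (a joint): lever of the gas valve beyond the block's +y end, rad: 0 closed (lever points to the block's -x), pi/4 half open, pi/2 open (points to +y); grows clockwise seen from above. A stiff joint (0.15 N m) that stays where it is left. White marks on the plate below stand at 0, 45 and 90 degrees
- valve_pivot (a point): on the axis of the valve lever at the bar's mid-height, at (30, 145, 55.5) in the block's frame. The lever is a bar 85 long from the axis, 12 wide, 6 high, with a rubber sleeve 15 wide, 10 high (z 50.5 to 60.5) from 37 to 87 along it; on the axis a stub stands up to z 63; the disc under it (radius 26) has its top at z 49
- lever_tip (a point): on the lever at mid-height, 75 mm from the axis
- magnet_rest: bystander: tool rest, a round magnetic foot with a yellow fork on it, 79 x 79 x 144 mm, beyond the block's +x side; origin at the centre of the underside
- tape_measure: bystander: tape measure standing on edge, 32 x 76 x 67 mm high, at the block's -x side; origin at the centre of the underside
- pipe_offcut: bystander: upright piece of pipe, diameter 48, 70 mm high, at the block's -y end; origin at the centre of the underside
- pipe_elbow: bystander: pipe elbow 72 x 69 x 42 mm high, at the block's +x +y corner near the valve; origin at the centre of the underside
There are look-alikes about, which are no part of the job. What is shaped like the nut but orange or turquoise is not meant.

How it is judged:
By the outcome, as a careful person would: the job done as asked, in the order asked, and still so for the second after the job is handed in, with the robot touching nothing.
It also fails if it takes over 66 s, if anything falls off the work surface, if the arm or the gripper's body presses on something with over 40 N, if the wrist force passes 120 N, or if a joint passes its speed limit or range.

## Working session

There is one attempt and no reset: what is moved stays moved. The work goes in short steps, Python scripts to look and compute and a tool call to move; the robot and the scene stay as the last step left them, time stands still between calls to the robot, and variables do not carry over. Pictures are saved under pics/ and viewed, about 8 in all and at most 12, crops included, and the job is handed in when it is done.

Besides the shell and the picture viewer there is one more tool, called after "Emit:" by a JSON object that holds its "method" and its "body". play_rows: Moves the arm, as the interface text tells. Its arguments: {"type":"object","properties":{"series":{"type":"array","items":{"type":"object","properties":{"dp":{"type":"array","items":{"type":"number"}},"rotation":{"type":"array","items":{"type":"number"}},"jaw":{"type":"number"}}}},"grip_force":{"type":"number"}},"required":["series"]}

```bash
mkdir -p pics; ls
python3 - <<'E'
from cell import arm
import cv2,numpy as np
np.set_printoptions(precision=4,suppress=True)
s=arm.observe()
print({k:np.round(v,3).tolist() for k,v in s.items()})
for n in ("scene","side","wrist"):
    p=arm.camera_params(n); print(n,{k:np.round(v,4).tolist() if not isinstance(v,str) else v for k,v in p.items()})
    cv2.imwrite(f"pics/{n}0.png",arm.grab_frame(n)[:,:,::-1])
E
```

```text
pics
{'time': 0.0, 'joints': [66.342, 14.086, 89.325, -0.003, 76.704, -9.976], 'joint_velocities': [-0.016, -0.064, -0.022, -0.023, -0.078, 0.105], 'tau': [-0.001, -42.951, -32.612, -0.0, 0.005, -0.0], 'tcp_pos': [0.154, 0.631, 0.23], 'orientation': [[-0.972, 0.237, -0.001], [0.237, 0.972, -0.002], [0.0, -0.002, -1.0]], 'contact_force': [0.972, -0.883, -0.086], 'torque': [-0.021, -0.027, 0.022], 'gripper_width': 0.085}
scene {'K': [[480.8632, 0.0, 273.8854], [0.0, 480.8632, 212.0812], [0.0, 0.0, 1.0]], 'extrinsics': [[-0.8248, 0.2824, -0.4899, 0.2035], [-0.5652, -0.3846, 0.7298, 0.606], [0.0176, 0.8788, 0.4768, 0.4769], [0.0, 0.0, 0.0, 1.0]]}
side {'K': [[467.7826, 0.0, 281.0273], [0.0, 467.7826, 210.9801], [0.0, 0.0, 1.0]], 'extrinsics': [[-0.9994, 0.0002, -0.0346, 0.5972], [-0.0319, -0.3943, 0.9184, 0.7449], [-0.0135, 0.919, 0.3941, 0.4139], [0.0, 0.0, 0.0, 1.0]]}
wrist {'K': [[297.829, 0.0, 282.5551], [0.0, 297.829, 207.6571], [0.0, 0.0, 1.0]], 'extrinsics': [[0.2357, -0.9208, -0.3109, 0.0729], [0.9718, 0.2228, 0.0769, 0.6511], [-0.0016, -0.3202, 0.9473, 0.3724], [0.0, 0.0, 0.0, 1.0]]}
```

View pics/scene0.png

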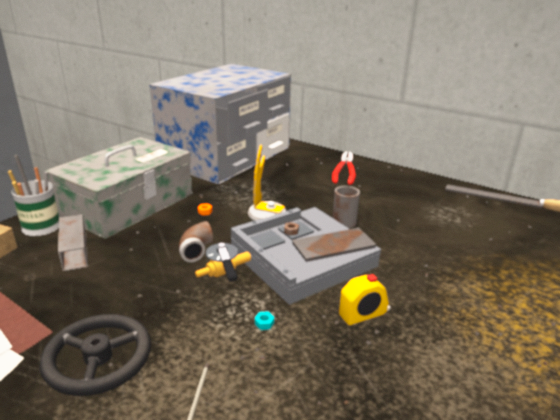

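View pics/side0.png

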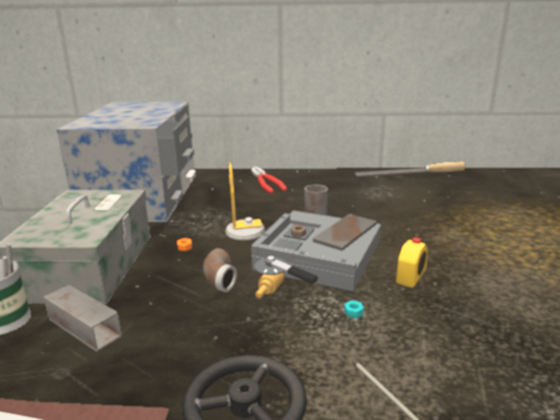

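```bash
cat > h.py <<'E'
import numpy as np, cv2
from scipy.optimize import least_squares
def project(cam,P):
    E=cam["extrinsics"]; p=(np.atleast_2d(P)-E[:3,3])@E[:3,:3]
    q=p*[1,-1,-1]; d=cam.get("dist",None)
    u=q@cam["K"].T; return u[:,:2]/u[:,2:]
def ray(cam,uv,z):
    E=cam["extrinsics"]; q=np.linalg.inv(cam["K"])@[uv[0],uv[1],1.]; d=E[:3,:3]@(q*[1,-1,-1]); o=E[:3,3]
    return o+d*(z-o[2])/d[2]
def Rz(a): c,s=np.cos(a),np.sin(a); return np.array([[c,-s,0],[s,c,0],[0,0,1]])
def w(pose,P): # block mm -> world m
    return np.atleast_2d(P)/1000@Rz(pose[2]).T+[pose[0],pose[1],0]
def fit(obs,x0): # obs: list of (cam, pts mm, pix)
    f=lambda x: np.concatenate([(project(c,w(x,P))-u).ravel() for c,P,u in obs])
    return least_squares(f,x0,loss="soft_l1")
E
python3 - <<'E'
from h import *; from cell import arm
cs,cd=arm.camera_params("scene"),arm.camera_params("side")
for uv in [(292,285),(378,250),(312,208)]: print(ray(cs,uv,.036))
for uv,n in [((291,228),"nut"),((250,258),"levertip")]: print(n,ray(cs,uv,.046))
for n,b in (("scene",(170,190,400,310)),("side",(190,170,400,310))):
    im=cv2.imread(f"pics/{n}0.png")[b[1]:b[3],b[0]:b[2]]
    cv2.imwrite(f"pics/{n}0c.png",cv2.resize(im,None,fx=3.4,fy=3.4,interpolation=cv2.INTER_CUBIC))
a=cv2.imread("pics/scene0c.png");b=cv2.imread("pics/wrist0.png")
E
```

```text
[0.50449169 0.10472561 0.036     ]
[ 0.43852751 -0.06226661  0.036     ]
[ 0.60577412 -0.12697609  0.036     ]
nut [ 0.58830975 -0.02274868  0.046     ]
levertip [0.59014967 0.0957045  0.046     ]
```

View pics/scene0c.png

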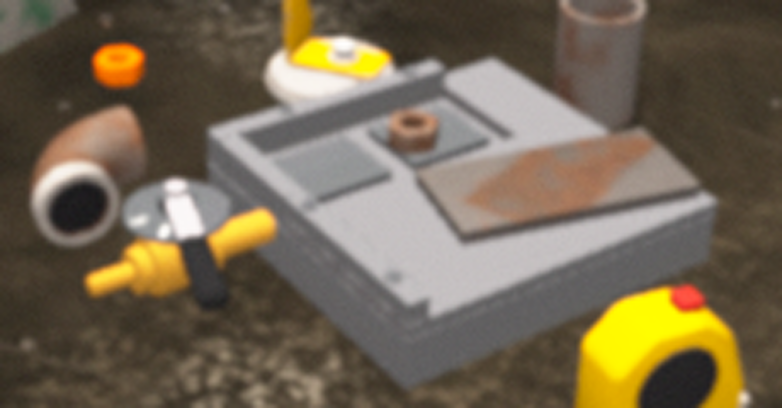

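```bash
cat > meas.py <<'E'
from h import *; from cell import arm
cs=arm.camera_params("scene")
px=lambda a:np.array(a)/3.4+[170-.35,190-.35]
P=[(90,95,48),(-90,95,0),(-90,-95,36),(90,-95,36),(90,-51,48),(-90,-95,0)]
U=px([(208,135),(410,388),(717,203),(490,60),(440,65),(710,258)])
r=fit([(cs,P,U)],[.55,-.01,-.37]); b=r.x
print("block",b,np.degrees(b[2])); print((project(cs,w(b,P))-U).round(1))
inv=lambda p:(np.array(p)-[b[0],b[1],0])@Rz(b[2])*1000
for n,c,z in [("c1",(418,170),.044),("c2",(465,238),.044),("c3",(700,186),.044),("c4",(643,128),.044),("nut",(412,118),.046),("tip",(212,298),.0555),("stub",(175,187),.063),("tape",(660,345),.0335)]:
    p=ray(cs,px([c])[0],z); print(n,p.round(4),inv(p).round(1))
E
python3 meas.py
```

```text
block [ 0.55380661 -0.01250805 -0.36576897] -20.957018520753795
[[-0.4 -1. ]
 [ 0.1  1.5]
 [ 0.6 -0.6]
 [ 0.7 -0.3]
 [-2.2 -1.5]
 [ 0.1  0.7]]
c1 [0.5666 0.0059 0.044 ] [ 5.4 21.8 44. ]
c2 [0.5161 0.0442 0.044 ] [-55.5  39.4  44. ]
c3 [ 0.4448 -0.0641  0.044 ] [-83.3 -87.1  44. ]
c4 [ 0.493  -0.0997  0.044 ] [ -25.6 -103.1   44. ]
nut [ 0.5956 -0.0335  0.046 ] [46.5 -4.7 46. ]
tip [0.5727 0.1628 0.0555] [-45.1 170.4  55.5]
stub [0.6351 0.1125 0.063 ] [ 31.2 145.8  63. ]
tape [0.4111 0.0518 0.0335] [-156.3    9.1   33.5]
```

View pics/wrist0.png

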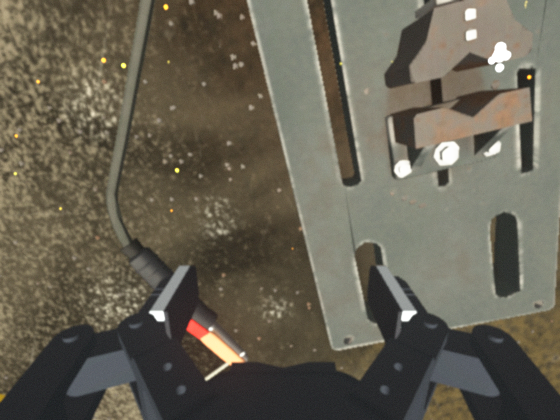

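Emit:
{"method": "play_rows", "body": {"series": [{"dp": [-34, -33, 0], "rotation": [0, 0, 0], "jaw": 1}, {"dp": [-34, -33, 0], "rotation": [0, 0, 0], "jaw": 1}, {"dp": [-34, -33, 0], "rotation": [0, 0, 0], "jaw": 1}, {"dp": [-34, -33, 0], "rotation": [0, 0, 0], "jaw": 1}, {"dp": [-34, -33, 0], "rotation": [0, 0, 0], "jaw": 1}, {"dp": [-34, -33, 0], "rotation": [0, 0, 0], "jaw": 1}, {"dp": [-34, -33, 0], "rotation": [0, 0, 0], "jaw": 1}, {"dp": [-34, -33, 0], "rotation": [0, 0, 0], "jaw": 1}, {"dp": [-34, -33, 0], "rotation": [0, 0, 0], "jaw": 1}, {"dp": [-34, -33, 0], "rotation": [0, 0, 0], "jaw": 1}, {"dp": [-34, -33, 0], "rotation": [0, 0, 0], "jaw": 1}, {"dp": [-34, -33, 0], "rotation": [0, 0, 0], "jaw": 1}]}}

```text
time: 1.35
tcp_pos: [0.457, 0.1485, 0.2313]
orientation: [[-0.972, 0.237, 0.0], [0.237, 0.972, 0.0], [-0.0, 0.0, -1.0]]
contact_force: [1.0, 1.1, 0.4]
gripper_width: 0.0853
```

Emit:
{"method": "play_rows", "body": {"series": [{"dp": [-34, -33, 0], "rotation": [0, 0, 0], "jaw": 1}, {"dp": [-34, -33, 0], "rotation": [0, 0, 0], "jaw": 1}, {"dp": [-34, -33, 0], "rotation": [0, 0, 0], "jaw": 1}, {"dp": [-34, -33, 0], "rotation": [0, 0, 0], "jaw": 1}, {"dp": [0, 0, 0], "rotation": [0, 0, 7.3], "jaw": 1}, {"dp": [0, 0, 0], "rotation": [0, 0, 0], "jaw": 1}, {"dp": [0, 0, 0], "rotation": [0, 0, 0], "jaw": 1}]}}

```text
time: 2.05
tcp_pos: [0.557, -0.0098, 0.2309]
orientation: [[-0.935, 0.356, -0.001], [0.356, 0.935, 0.0], [0.001, 0.0, -1.0]]
contact_force: [0.9, -0.3, 0.1]
gripper_width: 0.0855
```

```bash
cat > snap.py <<'E'
import sys; from h import *; from cell import arm; import pickle
np.set_printoptions(precision=4,suppress=True)
n=sys.argv[1]
s=arm.observe(); c=arm.camera_params("wrist"); im=arm.grab_frame("wrist")[:,:,::-1]
pickle.dump((c,s),open(f"{n}.pkl","wb"))
z=1 if len(sys.argv)<3 else float(sys.argv[2])
cv2.imwrite(f"pics/{n}r.png",im)
cv2.imwrite(f"pics/{n}.png",cv2.resize(im,None,fx=z,fy=z,interpolation=cv2.INTER_CUBIC))
print(s["time"],s["tcp_pos"],s["contact_force"],s["gripper_width"]); print(s["orientation"])
E
python3 snap.py w1 1.42
```

```text
2.05 [ 0.557  -0.0098  0.2309] [ 0.8995 -0.3018  0.1004] 0.08553014591418098
[[-0.9347  0.3555 -0.0009]
 [ 0.3555  0.9347  0.0003]
 [ 0.0009  0.     -1.    ]]
```

View pics/w1.png

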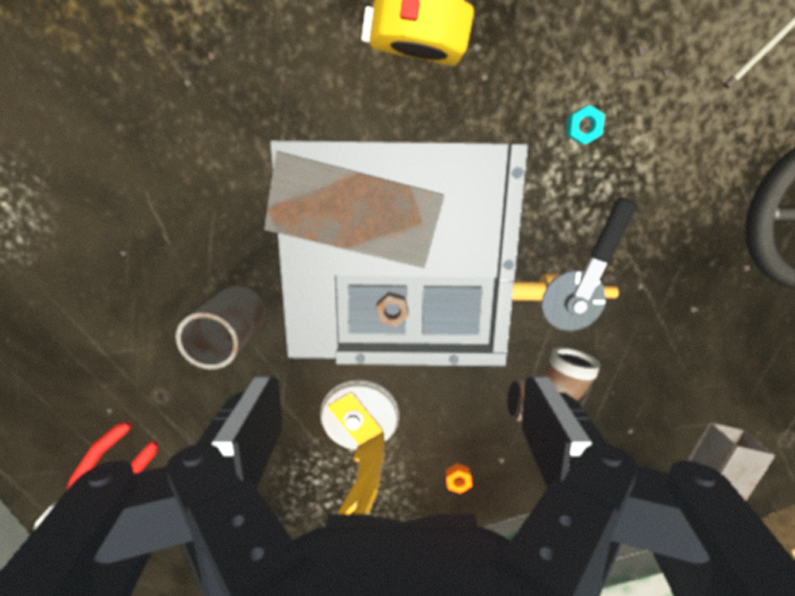

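```bash
cat > meas2.py <<'E'
from h import *; import pickle
c,s=pickle.load(open("w1.pkl","rb")); px=lambda a:np.array(a,float)/1.42-.15
P=[(-90,95,48),(-90,-95,36),(90,-95,36),(90,95,48),(90,-51,48),(14,-51,36)]
U=px([(527,146),(270,141),(288,357),(505,366),(337,364),(335,276)])
r=fit([(c,P,U)],[.55,-.01,-.37]); b=r.x
print("block",b,np.degrees(b[2])); print((project(c,w(b,P))-U).round(1))
inv=lambda p:(np.array(p)-[b[0],b[1],0])@Rz(b[2])*1000
for n,q,z in [("c1",(277,152),.044),("c2",(443,193),.044),("c3",(425,268),.044),("c4",(264,231),.044),("nut",(393,310),.046),("tip",(626,201),.0605),("stub",(580,306),.063),("rest",(352,421),.02),("restforktop",(375,455),.14),("pipe",(207,340),.07),("tape",(420,45),.0)]:
    p=ray(c,px([q])[0],z); print(n,p.round(4),inv(p).round(1))
im=cv2.imread("pics/w1r.png")
a=cv2.resize(im[195:240,250:305],(560,458),interpolation=cv2.INTER_CUBIC)
cv2.imwrite("pics/nut.png",a)
E
python3 meas2.py
```

```text
block [ 0.55583972 -0.0138509  -0.37528531] -21.502264108607783
[[ 0.8 -1.1]
 [ 0.2  0.3]
 [-0.1  0.4]
 [ 0.3  0.4]
 [-1.   0.4]
 [-0.5 -0.3]]
c1 [ 0.4467 -0.0658  0.044 ] [-82.5 -88.4  44. ]
c2 [0.518 0.039 0.044] [-54.6  35.3  44. ]
c3 [0.5685 0.0063 0.044 ] [ 4.4 23.4 44. ]
c4 [ 0.4958 -0.1012  0.044 ] [ -23.9 -103.3   44. ]
nut [ 0.5923 -0.0304  0.046 ] [40.  -2.1 46. ]
tip [0.5685 0.1603 0.0605] [-52.  166.7  60.5]
stub [0.6352 0.1099 0.063 ] [ 28.5 144.2  63. ]
rest [ 0.6954 -0.1139  0.02  ] [166.5 -41.9  20. ]
restforktop [ 0.6519 -0.0645  0.14  ] [108.  -11.9 140. ]
pipe [ 0.5557 -0.1722  0.07  ] [  57.9 -147.4   70. ]
tape [0.4107 0.0613 0.    ] [-162.6   16.8    0. ]
```

View pics/nut.png

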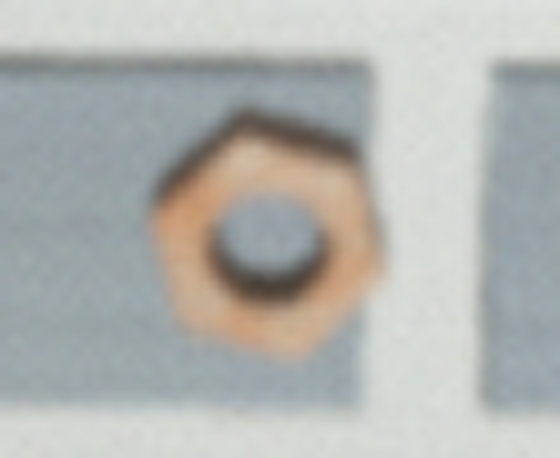

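Emit:
{"method": "play_rows", "body": {"series": [{"dp": [-43, -8, 0], "rotation": [0, 0, 0], "jaw": 0.06}, {"dp": [0, 0, 0], "rotation": [0, 0, -7.6], "jaw": 0.06}, {"dp": [0, 0, 0], "rotation": [0, 0, -7.6], "jaw": 0.06}, {"dp": [0, 0, 40], "rotation": [0, 0, 0], "jaw": 0.06}, {"dp": [0, 0, 40], "rotation": [0, 0, 0], "jaw": 0.06}, {"dp": [0, 0, 40], "rotation": [0, 0, 0], "jaw": 0.06}, {"dp": [0, 0, 20], "rotation": [0, 0, 0], "jaw": 0.06}, {"dp": [0, 0, 0], "rotation": [0, 0, 0], "jaw": 0.06}, {"dp": [0, 0, 0], "rotation": [0, 0, 0], "jaw": 0.06}]}}

```text
time: 3.0
tcp_pos: [0.5949, -0.0323, 0.0921]
orientation: [[-0.995, 0.099, 0.001], [0.099, 0.995, -0.0], [-0.001, -0.0, -1.0]]
contact_force: [0.1, 0.1, 0.6]
gripper_width: 0.0457
```

```bash
python3 snap.py w2 1.42
```

```text
3.0 [ 0.5949 -0.0323  0.0921] [0.1033 0.1314 0.6466] 0.04566305717203676
[[-0.9951  0.0988  0.0007]
 [ 0.0988  0.9951 -0.0002]
 [-0.0007 -0.0001 -1.    ]]
```

View pics/w2.png

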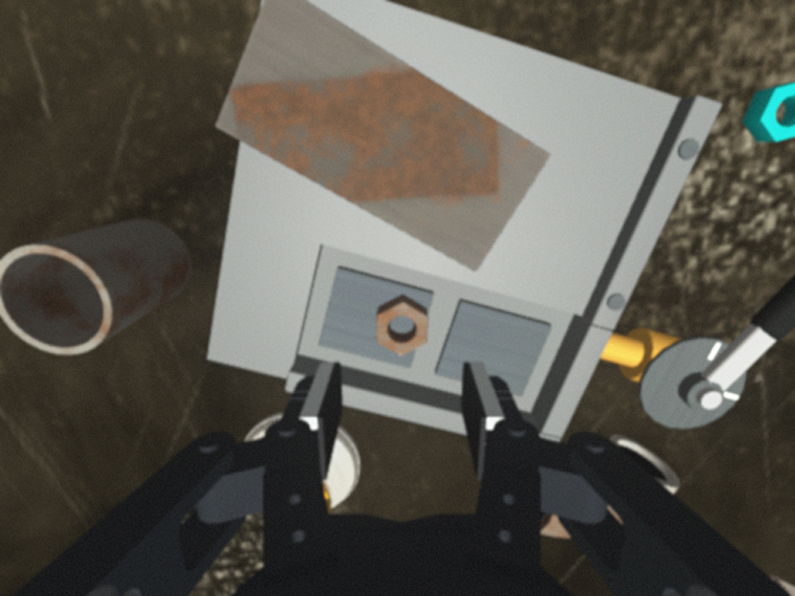

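```bash
cat > meas3.py <<'E'
from h import *; import pickle
c,s=pickle.load(open("w2.pkl","rb")); c1,_=pickle.load(open("w1.pkl","rb")); px=lambda a:np.array(a,float)/1.42-.15
P=[(-90,95,48),(90,-95,36),(14,-51,36)]
U=px([(722,102),(207,360),(323,246)])
P1=[(-90,95,48),(-90,-95,36),(90,-95,36),(90,95,48),(90,-51,48),(14,-51,36)]
U1=px([(527,146),(270,141),(288,357),(505,366),(337,364),(335,276)])
print(fit([(c,P,U)],[.55,-.01,-.37]).x)
r=fit([(c,P,U),(c1,P1,U1)],[.55,-.01,-.37]); b=r.x
print("block",b,np.degrees(b[2])); print((project(c,w(b,P))-U).round(1))
inv=lambda p:(np.array(p)-[b[0],b[1],0])@Rz(b[2])*1000
for n,q,z in [("c2",(550,153),.044),("c3",(476,271),.044),("c4",(216,126),.044),("nut",(402,328),.046),("stub",(711,399),.063)]:
    p=ray(c,px([q])[0],z); print(n,p.round(4),inv(p).round(1),(s["orientation"].T@(p-s["tcp_pos"])*1000).round(1))
E
python3 meas3.py
```

```text
[ 0.55577441 -0.0140288  -0.36904853]
block [ 0.55571292 -0.01386273 -0.37160347] -21.291310258651805
[[ 1.6  0.5]
 [-0.   0.4]
 [-2.  -0.7]]
c2 [0.5189 0.0391 0.044 ] [-53.5  36.   44. ] [82.7 63.6 48. ]
c3 [0.568  0.0055 0.044 ] [ 4.4 22.5 44. ] [30.6 35.  48. ]
c4 [ 0.4945 -0.1     0.044 ] [ -25.8 -102.5   44. ] [ 93.3 -77.3  48. ]
nut [ 0.5924 -0.0315  0.046 ] [40.6 -3.1 46. ] [ 2.6  0.6 46.1]
stub [0.635  0.1091 0.063 ] [ 29.2 143.3  63. ] [-25.9 144.6  29.1]
```

Emit:
{"method": "play_rows", "body": {"series": [{"dp": [2, 0, 25], "rotation": [0, 0, 0], "jaw": 0.06}, {"dp": [0, 0, 20], "rotation": [0, 0, 0], "jaw": 0.06}, {"dp": [0, 0, 11], "rotation": [0, 0, 0], "jaw": 0.06}, {"dp": [0, 0, 0], "rotation": [0, 0, 0], "jaw": -1}, {"dp": [0, 0, 0], "rotation": [0, 0, 0], "jaw": -1}, {"dp": [0, 0, 0], "rotation": [0, 0, 0], "jaw": -1}, {"dp": [0, 0, 0], "rotation": [0, 0, 0], "jaw": -1}, {"dp": [0, 0, 0], "rotation": [0, 0, 0], "jaw": -1}], "grip_force": 40}}

```text
time: 3.85
tcp_pos: [0.5935, -0.033, 0.0363]
orientation: [[-0.995, 0.101, 0.002], [0.101, 0.995, -0.0], [-0.002, -0.0, -1.0]]
contact_force: [-0.4, -0.2, 2.6]
gripper_width: 0.0231
```

Emit:
{"method": "play_rows", "body": {"series": [{"dp": [0, 0, -15], "rotation": [0, 0, 0], "jaw": -1}, {"dp": [0, 0, -35], "rotation": [0, 0, 0], "jaw": -1}, {"dp": [0, 0, -40], "rotation": [0, 0, 0], "jaw": -1}, {"dp": [0, 0, 0], "rotation": [0, 0, 0], "jaw": -1}]}}

```text
time: 4.25
tcp_pos: [0.5971, -0.0338, 0.1331]
orientation: [[-0.995, 0.101, 0.013], [0.101, 0.995, -0.003], [-0.013, -0.002, -1.0]]
contact_force: [1.7, 0.7, 0.5]
gripper_width: 0.0232
```

Emit:
{"method": "play_rows", "body": {"series": [{"dp": [36, -27, 0], "rotation": [0, 0, 0], "jaw": -1}, {"dp": [36, -27, 0], "rotation": [0, 0, 0], "jaw": -1}, {"dp": [36, -27, 0], "rotation": [0, 0, 0], "jaw": -1}, {"dp": [36, -27, 0], "rotation": [0, 0, 0], "jaw": -1}, {"dp": [36, -27, 0], "rotation": [0, 0, 0], "jaw": -1}, {"dp": [0, 0, 0], "rotation": [0, 0, 0], "jaw": -1}, {"dp": [0, 0, 0], "rotation": [0, 0, 0], "jaw": -1}]}}

```text
time: 4.95
tcp_pos: [0.3997, -0.1494, 0.1257]
orientation: [[-0.995, 0.103, 0.001], [0.103, 0.995, -0.0], [-0.001, -0.0, -1.0]]
contact_force: [0.2, 0.7, -1.0]
gripper_width: 0.0233
```

Run:
```python
from h import *; from cell import arm
for n in ("scene",):
    im=arm.grab_frame(n)[:,:,::-1]
    cv2.imwrite("pics/s1.png",cv2.resize(im[150:330,200:500],None,fx=2.6,fy=2.6,interpolation=cv2.INTER_CUBIC))
```

```text
(no output)
```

View pics/s1.png

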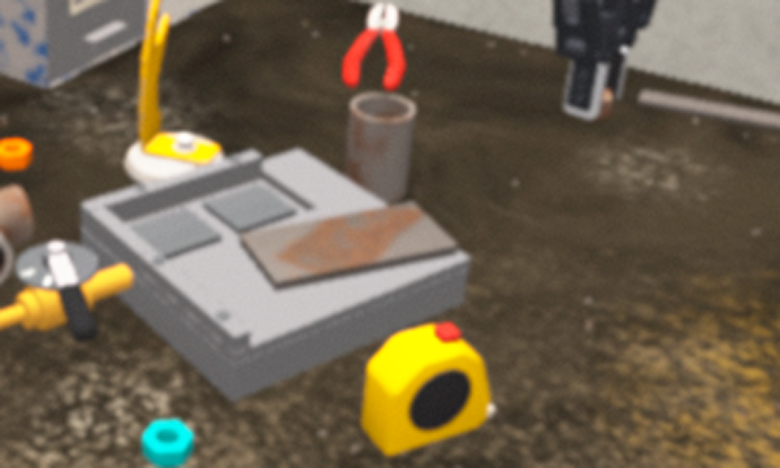

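Emit:
{"method": "play_rows", "body": {"series": [{"dp": [0, 0, 40], "rotation": [0, 0, 0], "jaw": -1}, {"dp": [0, 0, 40], "rotation": [0, 0, 0], "jaw": -1}, {"dp": [0, 0, 25], "rotation": [0, 0, 0], "jaw": -1}, {"dp": [0, 0, 10], "rotation": [0, 0, 0], "jaw": -1}, {"dp": [0, 0, 4], "rotation": [0, 0, 0], "jaw": -1}, {"dp": [0, 0, 1], "rotation": [0, 0, 0], "jaw": -1}, {"dp": [0, 0, 0], "rotation": [0, 0, 0], "jaw": -0.3}, {"dp": [0, 0, 0], "rotation": [0, 0, 0], "jaw": 0}, {"dp": [0, 0, 0], "rotation": [0, 0, 0], "jaw": 0}, {"dp": [0, 0, 0], "rotation": [0, 0, 0], "jaw": 0}, {"dp": [0, 0, -40], "rotation": [0, 0, 0], "jaw": 0}, {"dp": [0, 0, -50], "rotation": [0, 0, 0], "jaw": 0}]}}

```text
time: 6.2
tcp_pos: [0.398, -0.1477, 0.0942]
orientation: [[-0.995, 0.101, -0.005], [0.101, 0.995, 0.004], [0.006, 0.003, -1.0]]
contact_force: [0.6, -0.2, -0.2]
gripper_width: 0.0426
```

```bash
cat > goal.py <<'E'
# usage: goal.py bx by tcpz(mm) yaw_of_tool_y_in_block(deg): total tool-frame shift (mm, before turning) and turn about tool z
import sys; from h import *; from cell import arm
B=[.55571,-.01386,-.37160]; bx,by,z,a=map(float,sys.argv[1:5])
s=arm.observe(); R=s["orientation"]; t=w(B,[[bx,by,z]])[0]
cur=np.degrees(np.arctan2(R[1,1],R[0,1])); d=(a+np.degrees(B[2])-cur+180)%360-180
blk=(s["tcp_pos"]-[B[0],B[1],0])@Rz(B[2])*1000
print("t",s["time"],"tcp block",blk.round(1),"tool y in block",round(cur-np.degrees(B[2]),1),"F",s["contact_force"].round(1),"w",round(s["gripper_width"],4),"q",s["joints"].round(0))
print("dp",(R.T@(t-s["tcp_pos"])*1000).round(1),"rotz",round(-d,1),"tilt",np.degrees(R[:2,2]).round(2))
E
python3 goal.py -39.3 -33.2 100 167
```

```text
t 6.2 tcp block [ -98.4 -181.9   94.2] tool y in block 105.5 F [ 0.6 -0.2 -0.2] w 0.0426 q [ -36.   -7.  127.    0.   60. -120.]
dp [-96.6 127.6  -5.9] rotz -61.5 tilt [-0.31  0.22]
```

Emit:
{"method": "play_rows", "body": {"series": [{"dp": [-24.1, 31.9, -2], "rotation": [0, 0, 0], "jaw": 1}, {"dp": [-24.1, 31.9, -2], "rotation": [0, 0, 0], "jaw": 1}, {"dp": [-24.1, 31.9, -2], "rotation": [0, 0, 0], "jaw": 1}, {"dp": [-24.1, 31.9, 0], "rotation": [0, 0, 0], "jaw": 1}, {"dp": [0, 0, 0], "rotation": [0, 0, 8.5], "jaw": 1}, {"dp": [0, 0, 0], "rotation": [0, 0, 8.5], "jaw": 1}, {"dp": [0, 0, 0], "rotation": [0, 0, 8.5], "jaw": 1}, {"dp": [0, 0, 0], "rotation": [0, 0, 8.5], "jaw": 1}, {"dp": [0, 0, 0], "rotation": [0, 0, 8.5], "jaw": 1}, {"dp": [0, 0, 0], "rotation": [0, 0, 8.5], "jaw": 1}, {"dp": [0, 0, 0], "rotation": [0, 0, 8.5], "jaw": 1}, {"dp": [0, 0, 0], "rotation": [0, 0, 8.5], "jaw": 1}]}}

```text
time: 7.4
tcp_pos: [0.5087, -0.0318, 0.1014]
orientation: [[-0.273, 0.962, 0.0], [0.962, 0.273, -0.0], [-0.0, 0.0, -1.0]]
contact_force: [0.3, -0.8, -0.4]
gripper_width: 0.085
```

Emit:
{"method": "play_rows", "body": {"series": [{"dp": [0, 0, 0], "rotation": [0, 0, 8.5], "jaw": 1}, {"dp": [0, 0, 0], "rotation": [0, 0, 8.5], "jaw": 1}, {"dp": [0, 0, 0], "rotation": [0, 0, 8.5], "jaw": 1}, {"dp": [0, 0, 0], "rotation": [0, 0, 8.5], "jaw": 1}, {"dp": [0, 0, 0], "rotation": [0, 0, 8.5], "jaw": 1}, {"dp": [0, 0, 0], "rotation": [0, 0, 8], "jaw": 1}, {"dp": [0, 0, 0], "rotation": [0, 0, 0], "jaw": 1}, {"dp": [0, 0, 0], "rotation": [0, 0, 0], "jaw": 1}]}}

```text
time: 8.2
tcp_pos: [0.5088, -0.0318, 0.1014]
orientation: [[0.561, 0.828, 0.0], [0.828, -0.561, -0.0], [0.0, 0.0, -1.0]]
contact_force: [-0.0, 0.1, 0.1]
gripper_width: 0.0851
```

```bash
python3 goal.py -39.3 -33.2 45 -13; python3 snap.py w3 1.42
```

```text
t 8.2 tcp block [-37.2 -33.7 101.4] tool y in block -12.8 F [-0.   0.1  0.1] w 0.0851 q [-16.   5. 115.   0.  61.  18.]
dp [ 0.  -2.1 56.4] rotz 0.2 tilt [ 0.01 -0.  ]
8.2 [ 0.5088 -0.0318  0.1014] [-0.031   0.0967  0.1426] 0.08511790155261285
[[ 0.561   0.8278  0.0001]
 [ 0.8278 -0.561  -0.    ]
 [ 0.      0.0001 -1.    ]]
```

View pics/w3.png

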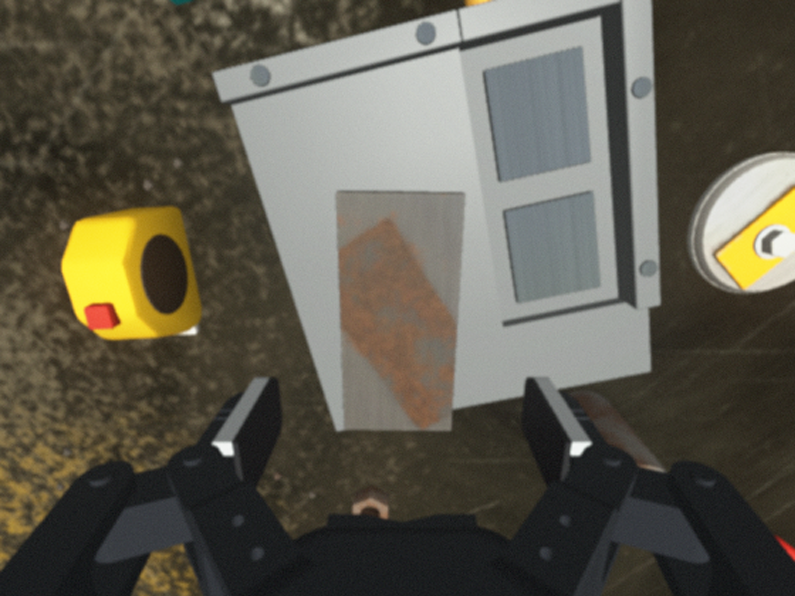

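Emit:
{"method": "play_rows", "body": {"series": [{"dp": [0, -2, 30], "rotation": [0, 0, 0], "jaw": 1}, {"dp": [0, 0, 25], "rotation": [0, 0, 0], "jaw": 1}, {"dp": [0, 0, 10], "rotation": [0, 0, 0], "jaw": 1}, {"dp": [0, 0, 4], "rotation": [0, 0, 0], "jaw": 1}, {"dp": [0, 0, 0.8], "rotation": [0, 0, 0], "jaw": 0.7}, {"dp": [0, 0, 0], "rotation": [0, 0, 0], "jaw": 0.5}, {"dp": [0, 0, 0], "rotation": [0, 0, 0], "jaw": -1}, {"dp": [0, 0, 0], "rotation": [0, 0, 0], "jaw": -1}, {"dp": [0, 0, 0], "rotation": [0, 0, 0], "jaw": -1}], "grip_force": 25}}

```text
time: 9.15
tcp_pos: [0.508, -0.0308, 0.0328]
orientation: [[0.563, 0.826, 0.002], [0.826, -0.563, -0.0], [0.001, 0.002, -1.0]]
contact_force: [-2.8, 1.0, 6.3]
gripper_width: 0.0592
```

```bash
python3 goal.py 3 14 32 0
```

```text
t 9.15 tcp block [-38.3 -33.1  32.8] tool y in block -13.0 F [-2.8  1.   6.3] w 0.0592 q [-16.  12. 116.   0.  53.  18.]
dp [55.2 29.7  0.9] rotz -13.0 tilt [ 0.1  -0.03]
```

Emit:
{"method": "play_rows", "body": {"series": [{"dp": [0, 0, -1], "rotation": [0, 0, 0], "jaw": -1}, {"dp": [0, 0, 0], "rotation": [0, 0, -3.25], "jaw": -1}, {"dp": [0, 0, 0], "rotation": [0, 0, -3.25], "jaw": -1}, {"dp": [0, 0, 0], "rotation": [0, 0, -3.25], "jaw": -1}, {"dp": [0, 0, 0], "rotation": [0, 0, -3.25], "jaw": -1}, {"dp": [5, 5, 0], "rotation": [0, 0, 0], "jaw": -1}, {"dp": [8, 8, 0], "rotation": [0, 0, 0], "jaw": -1}, {"dp": [8, 8, 0], "rotation": [0, 0, 0], "jaw": -1}, {"dp": [8, 8, 0], "rotation": [0, 0, 0], "jaw": -1}, {"dp": [6, 8, 0], "rotation": [0, 0, 0], "jaw": -1}, {"dp": [0, 4, 0], "rotation": [0, 0, 0], "jaw": -1}, {"dp": [0, 0, 0], "rotation": [0, 0, 0], "jaw": -1}], "grip_force": 35}}

```text
time: 10.35
tcp_pos: [0.5584, -0.0125, 0.0329]
orientation: [[0.363, 0.932, -0.0], [0.932, -0.363, 0.001], [0.001, -0.0, -1.0]]
contact_force: [-0.4, 2.0, 4.4]
gripper_width: 0.0586
```

```bash
python3 goal.py 3 18 32 0; python3 snap.py w4 1.42
```

```text
t 10.35 tcp block [ 2.   2.3 32.9] tool y in block 0.0 F [-0.4  2.   4.4] w 0.0586 q [-13.  17. 109.   0.  54.   8.]
dp [15.7  1.   0.9] rotz 0.0 tilt [-0.    0.04]
10.35 [ 0.5584 -0.0125  0.0329] [-0.3593  1.9632  4.3523] 0.05861042015627149
[[ 0.363   0.9318 -0.    ]
 [ 0.9318 -0.363   0.0007]
 [ 0.0007 -0.0003 -1.    ]]
```

View pics/w4.png

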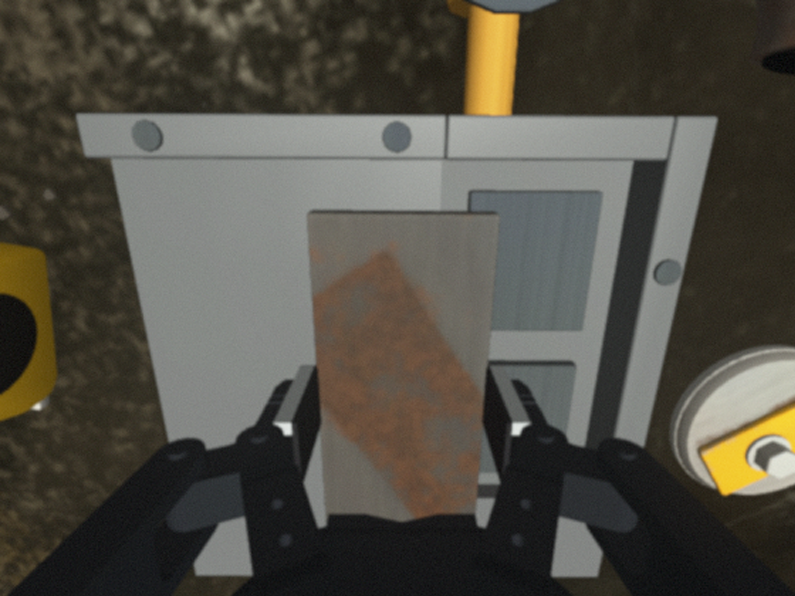

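Run:
```python
from h import *; import pickle
c,s=pickle.load(open("w4.pkl","rb"));b=[.55571,-.01386,-.37160]
px=lambda a:np.array(a,float)/1.42-.15
inv=lambda p:(np.array(p)-[b[0],b[1],0])@Rz(b[2])*1000
for n,q,z in [("cl",(308,211),.044),("cr",(498,213),.044),("fence base",(300,157.5),.036),("fence out",(300,114),.048),("fence xout",(716,118),.048),("fence -x",(77,115),.048),("recess x14",(442,159),.036)]:
    print(n,inv(ray(c,px(q),z)).round(1))
```

```text
cl [-27.3  67.6  44. ]
cr [31.  67.1 44. ]
fence base [-30.4  83.1  36. ]
fence out [-26.8  94.7  48. ]
fence xout [88.8 93.8 48. ]
fence -x [-88.7  94.4  48. ]
recess x14 [14.  82.7 36. ]
```

Emit:
{"method": "play_rows", "body": {"series": [{"dp": [4, 0, 0], "rotation": [0, 0, 0], "jaw": -1}, {"dp": [6, 0, 0], "rotation": [0, 0, 0], "jaw": -1}, {"dp": [3.5, 0, 0], "rotation": [0, 0, 0], "jaw": -1}, {"dp": [0, 0, 0], "rotation": [0, 0, 0], "jaw": -1}, {"dp": [0, 0, 0], "rotation": [0, 0, 0], "jaw": -1}]}}

```text
time: 10.9
tcp_pos: [0.5636, -0.0003, 0.0329]
orientation: [[0.363, 0.932, 0.002], [0.932, -0.363, -0.0], [0.0, 0.002, -1.0]]
contact_force: [-1.1, -2.0, 4.4]
gripper_width: 0.0589
```

```bash
python3 goal.py -55 16 90 90
```

```text
t 10.9 tcp block [ 2.5 15.5 32.9] tool y in block 0.0 F [-1.1 -2.   4.4] w 0.0589 q [-12.  18. 108.   0.  54.  10.]
dp [  0.6 -57.4 -57.2] rotz -90.0 tilt [ 0.09 -0.01]
```

Emit:
{"method": "play_rows", "body": {"series": [{"dp": [0, 0, 0], "rotation": [0, 0, 0], "jaw": 1}, {"dp": [0, 0, 0], "rotation": [0, 0, 0], "jaw": 1}, {"dp": [0, 0, 0], "rotation": [0, 0, 0], "jaw": 1}, {"dp": [0, 0, 0], "rotation": [0, 0, 0], "jaw": 1}, {"dp": [0, 0, -27], "rotation": [0, 0, 0], "jaw": 1}, {"dp": [0, 0, -30], "rotation": [0, 0, 0], "jaw": 1}, {"dp": [0, -28, 0], "rotation": [0, 0, 0], "jaw": 1}, {"dp": [0, -29, 0], "rotation": [0, 0, 0], "jaw": 1}, {"dp": [0, 0, 0], "rotation": [0, 0, -8.2], "jaw": 1}, {"dp": [0, 0, 0], "rotation": [0, 0, -8.2], "jaw": 1}, {"dp": [0, 0, 0], "rotation": [0, 0, -8.2], "jaw": 1}, {"dp": [0, 0, 0], "rotation": [0, 0, -8.2], "jaw": 1}]}}

```text
time: 12.1
tcp_pos: [0.5097, 0.0205, 0.0894]
orientation: [[-0.205, 0.979, -0.0], [0.979, 0.205, 0.0], [0.0, -0.0, -1.0]]
contact_force: [0.1, 0.6, 0.7]
gripper_width: 0.0855
```

Emit:
{"method": "play_rows", "body": {"series": [{"dp": [0, 0, 0], "rotation": [0, 0, -8.2], "jaw": 1}, {"dp": [0, 0, 0], "rotation": [0, 0, -8.2], "jaw": 1}, {"dp": [0, 0, 0], "rotation": [0, 0, -8.2], "jaw": 1}, {"dp": [0, 0, 0], "rotation": [0, 0, -8.2], "jaw": 1}, {"dp": [0, 0, 0], "rotation": [0, 0, -8.2], "jaw": 1}, {"dp": [0, 0, 0], "rotation": [0, 0, -8.2], "jaw": 1}, {"dp": [0, 0, 0], "rotation": [0, 0, -8], "jaw": 1}, {"dp": [0, 0, 0], "rotation": [0, 0, 0], "jaw": 1}, {"dp": [0, 0, 0], "rotation": [0, 0, 0], "jaw": 1}]}}

```text
time: 13.0
tcp_pos: [0.5097, 0.0205, 0.0894]
orientation: [[-0.931, 0.366, -0.0], [0.366, 0.931, 0.0], [0.0, 0.0, -1.0]]
contact_force: [-0.0, -0.3, -0.0]
gripper_width: 0.0852
```

```bash
python3 goal.py -55 16 28 90; python3 snap.py w5 1.42
```

```text
t 13.0 tcp block [-55.3  15.3  89.4] tool y in block 89.8 F [-0.  -0.3 -0. ] w 0.0852 q [-10.   6. 115.   0.  59. -79.]
dp [-0.3  0.7 61.4] rotz -0.2 tilt [-0.01  0.01]
13.0 [0.5097 0.0205 0.0894] [-0.0365 -0.3204 -0.0145] 0.08522223747224332
[[-0.9307  0.3657 -0.0001]
 [ 0.3657  0.9307  0.0002]
 [ 0.0002  0.0001 -1.    ]]
```

Emit:
{"method": "play_rows", "body": {"series": [{"dp": [0, 0.7, 35], "rotation": [0, 0, 0], "jaw": 1}, {"dp": [0, 0, 20], "rotation": [0, 0, 0], "jaw": 1}, {"dp": [0, 0, 5], "rotation": [0, 0, 0], "jaw": 1}, {"dp": [0, 0, 2], "rotation": [0, 0, 0], "jaw": 1}, {"dp": [0, 0, 1], "rotation": [0, 0, 0], "jaw": 1}, {"dp": [0, 0, 0], "rotation": [0, 0, 0], "jaw": 1}, {"dp": [0, 0, 0], "rotation": [0, 0, 0], "jaw": 1}]}}

```text
time: 13.75
tcp_pos: [0.5109, 0.0209, 0.0275]
orientation: [[-0.932, 0.363, 0.002], [0.363, 0.932, -0.0], [-0.002, 0.0, -1.0]]
contact_force: [0.5, -0.3, -0.4]
gripper_width: 0.0854
```

Emit:
{"method": "play_rows", "body": {"series": [{"dp": [0, 0, 2.5], "rotation": [0, 0, 0], "jaw": 1}, {"dp": [-5, 0, 0], "rotation": [0, 0, 0], "jaw": 1}, {"dp": [-5, 0, 0], "rotation": [0, 0, 0], "jaw": 1}, {"dp": [-3, 0, 0], "rotation": [0, 0, 0], "jaw": 1}, {"dp": [-3, 0, 0], "rotation": [0, 0, 0], "jaw": 1}, {"dp": [-3, 0, 0], "rotation": [0, 0, 0], "jaw": 1}, {"dp": [-4, 0, 0], "rotation": [0, 0, 0], "jaw": 1}, {"dp": [-4, 0, 0], "rotation": [0, 0, 0], "jaw": 1}, {"dp": [-4, 0, 0], "rotation": [0, 0, 0], "jaw": 1}, {"dp": [-4, 0, 0], "rotation": [0, 0, 0], "jaw": 1}, {"dp": [-4, 0, 0], "rotation": [0, 0, 0], "jaw": 1}, {"dp": [-4, 0, 0], "rotation": [0, 0, 0], "jaw": 1}]}}

```text
time: 14.95
tcp_pos: [0.5506, 0.0053, 0.0238]
orientation: [[-0.932, 0.363, 0.0], [0.363, 0.932, -0.0], [-0.0, 0.0, -1.0]]
contact_force: [-2.5, 0.9, -1.8]
gripper_width: 0.0856
```

```bash
python3 goal.py 5 16 25 90
```

```text
t 14.95 tcp block [-11.7  15.9  23.8] tool y in block 90.0 F [-2.5  0.9 -1.8] w 0.0856 q [-11.  17. 110.  -0.  53. -80.]
dp [-16.7   0.   -1.2] rotz 0.0 tilt [ 0.03 -0.01]
```

Emit:
{"method": "play_rows", "body": {"series": [{"dp": [-3, 0, 0], "rotation": [0, 0, 0], "jaw": 1}, {"dp": [-3, 0, 0], "rotation": [0, 0, 0], "jaw": 1}, {"dp": [-3, 0, 0], "rotation": [0, 0, 0], "jaw": 1}, {"dp": [-3, 0, 0], "rotation": [0, 0, 0], "jaw": 1}, {"dp": [-2, 0, 0], "rotation": [0, 0, 0], "jaw": 1}, {"dp": [-2, 0, 0], "rotation": [0, 0, 0], "jaw": 1}, {"dp": [0, 0, 0], "rotation": [0, 0, 0], "jaw": 1}, {"dp": [0, 0, 0], "rotation": [0, 0, 0], "jaw": 1}]}}

```text
time: 15.75
tcp_pos: [0.5655, -0.0005, 0.0243]
orientation: [[-0.932, 0.363, 0.001], [0.363, 0.932, -0.0], [-0.001, 0.0, -1.0]]
contact_force: [-0.9, -0.1, 0.5]
gripper_width: 0.0856
```

```bash
python3 goal.py 5 16 25 90; python3 snap.py w6 1.42
```

```text
t 15.75 tcp block [ 4.3 16.  24.3] tool y in block 90.0 F [-0.9 -0.1  0.5] w 0.0856 q [-12.  19. 108.  -0.  53. -80.]
dp [-0.7  0.  -0.7] rotz 0.0 tilt [ 0.07 -0.02]
15.75 [ 0.5655 -0.0005  0.0243] [-0.9088 -0.1121  0.5155] 0.08555866956993573
[[-0.9318  0.363   0.0012]
 [ 0.363   0.9318 -0.0003]
 [-0.0012  0.0001 -1.    ]]
```

View pics/w6.png

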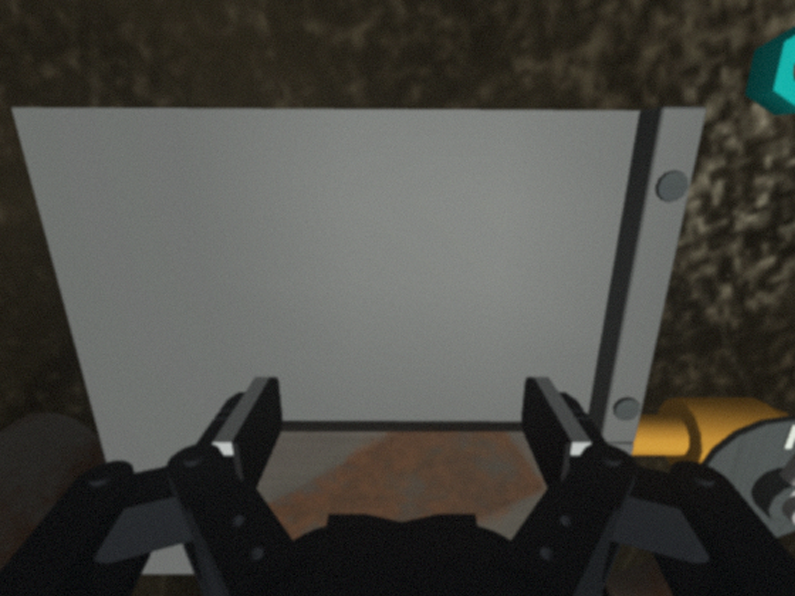

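Run:
```python
from h import *; import pickle
c,s=pickle.load(open("w6.pkl","rb"));b=[.55571,-.01386,-.37160]
px=lambda a:np.array(a,float)/1.42-.15
inv=lambda p:(np.array(p)-[b[0],b[1],0])@Rz(b[2])*1000
for n,q in [("upper",(400,421.5)),("lower",(400,431.5)),("blk",(400,109))]:
  for z in (.033,.036,.041,.044): print(n,z,inv(ray(c,px(q),z)).round(1))
print(c["extrinsics"][:3,3])
```

```text
upper 0.033 [15.8 15.6 33. ]
upper 0.036 [13.7 15.6 36. ]
upper 0.041 [10.2 15.6 41. ]
upper 0.044 [ 8.  15.6 44. ]
lower 0.033 [20.2 15.6 33. ]
lower 0.036 [18.  15.6 36. ]
lower 0.041 [14.3 15.6 41. ]
lower 0.044 [12.1 15.6 44. ]
blk 0.033 [-90.6  15.6  33. ]
blk 0.036 [-90.3  15.6  36. ]
blk 0.041 [-89.9  15.6  41. ]
blk 0.044 [-89.6  15.7  44. ]
[0.48797088 0.02971171 0.16633598]
```

Emit:
{"method": "play_rows", "body": {"series": [{"dp": [-1, 0, 0], "rotation": [0, 0, 0], "jaw": 1}, {"dp": [-1, 0, 0], "rotation": [0, 0, 0], "jaw": 1}, {"dp": [0, 0, 0], "rotation": [0, 0, 0], "jaw": 1}, {"dp": [0, 0, 0], "rotation": [0, 0, 0], "jaw": 1}]}}

```text
time: 16.2
tcp_pos: [0.5668, -0.001, 0.0241]
orientation: [[-0.932, 0.363, -0.0], [0.363, 0.932, 0.0], [0.0, -0.0, -1.0]]
contact_force: [-4.3, 1.5, 2.8]
gripper_width: 0.0856
```

```bash
python3 goal.py 46 16 35 90
```

```text
t 16.2 tcp block [ 5.6 16.  24.1] tool y in block 90.0 F [-4.3  1.5  2.8] w 0.0856 q [-12.  19. 107.   0.  54. -80.]
dp [-40.4  -0.  -10.9] rotz 0.0 tilt [-0.02  0.01]
```

Emit:
{"method": "play_rows", "body": {"series": [{"dp": [4, 0, 0], "rotation": [0, 0, 0], "jaw": 1}, {"dp": [0, 0, -15], "rotation": [0, 0, 0], "jaw": 1}, {"dp": [0, 0, -11], "rotation": [0, 0, 0], "jaw": 1}, {"dp": [-22, 0, 0], "rotation": [0, 0, 0], "jaw": 1}, {"dp": [-22, 0, 0], "rotation": [0, 0, 0], "jaw": 1}, {"dp": [0, 0, 10], "rotation": [0, 0, 0], "jaw": 1}, {"dp": [0, 0, 6], "rotation": [0, 0, 0], "jaw": 1}, {"dp": [0, 0, 2], "rotation": [0, 0, 0], "jaw": 1}, {"dp": [0, 0, 2], "rotation": [0, 0, 0], "jaw": 1}, {"dp": [0, 0, 0], "rotation": [0, 0, 0], "jaw": 1}]}}

```text
time: 17.2
tcp_pos: [0.6034, -0.0153, 0.0295]
orientation: [[-0.932, 0.363, -0.001], [0.363, 0.932, 0.0], [0.001, -0.0, -1.0]]
contact_force: [-0.7, 0.4, -0.0]
gripper_width: 0.0854
```

```bash
python3 goal.py 46 16 23 90
```

```text
t 17.2 tcp block [44.9 16.  29.5] tool y in block 90.0 F [-0.7  0.4 -0. ] w 0.0854 q [-12.  23. 102.  -0.  56. -81.]
dp [-1.1 -0.   6.5] rotz 0.0 tilt [-0.06  0.01]
```

Emit:
{"method": "play_rows", "body": {"series": [{"dp": [0, 0, 1.5], "rotation": [0, 0, 0], "jaw": 1}, {"dp": [0, 0, 1.5], "rotation": [0, 0, 0], "jaw": 1}, {"dp": [0, 0, 0], "rotation": [0, 0, 0], "jaw": 1}, {"dp": [0, 0, 0], "rotation": [0, 0, 0], "jaw": 1}]}}

```text
time: 17.6
tcp_pos: [0.6044, -0.0156, 0.0275]
orientation: [[-0.932, 0.363, 0.0], [0.363, 0.932, -0.0], [-0.0, 0.0, -1.0]]
contact_force: [-0.9, 0.2, 4.3]
gripper_width: 0.0852
```

Emit:
{"method": "play_rows", "body": {"series": [{"dp": [0, 0, 1.5], "rotation": [0, 0, 0], "jaw": 1}, {"dp": [0, 0, 0], "rotation": [0, 0, 0], "jaw": 1}, {"dp": [0, 0, 0], "rotation": [0, 0, 0], "jaw": 1}]}}

```text
time: 17.9
tcp_pos: [0.6044, -0.0156, 0.0264]
orientation: [[-0.932, 0.363, -0.0], [0.363, 0.932, 0.0], [0.0, 0.0, -1.0]]
contact_force: [-3.7, 0.6, 7.5]
gripper_width: 0.0852
```

Emit:
{"method": "play_rows", "body": {"series": [{"dp": [0, 0, 1.5], "rotation": [0, 0, 0], "jaw": 1}, {"dp": [0, 0, 1.5], "rotation": [0, 0, 0], "jaw": 1}, {"dp": [0, 0, 0], "rotation": [0, 0, 0], "jaw": 1}, {"dp": [0, 0, 0], "rotation": [0, 0, 0], "jaw": 1}]}}

```text
time: 18.3
tcp_pos: [0.6044, -0.0156, 0.0235]
orientation: [[-0.932, 0.363, -0.0], [0.363, 0.932, 0.0], [0.0, -0.0, -1.0]]
contact_force: [-4.5, 0.7, 8.0]
gripper_width: 0.0853
```

Emit:
{"method": "play_rows", "body": {"series": [{"dp": [0, 0, 1], "rotation": [0, 0, 0], "jaw": 1}, {"dp": [0, 0, 1], "rotation": [0, 0, 0], "jaw": 1}, {"dp": [0, 0, 0], "rotation": [0, 0, 0], "jaw": 1}, {"dp": [0, 0, 0], "rotation": [0, 0, 0], "jaw": 1}]}}

```text
time: 18.7
tcp_pos: [0.6044, -0.0156, 0.0228]
orientation: [[-0.932, 0.363, -0.001], [0.363, 0.932, 0.0], [0.001, -0.0, -1.0]]
contact_force: [-8.9, 1.5, 19.0]
gripper_width: 0.0851
```

Emit:
{"method": "play_rows", "body": {"series": [{"dp": [1, 0, 1], "rotation": [0, 0, 0], "jaw": 1}, {"dp": [0, 0, 0], "rotation": [0, 0, 0], "jaw": 1}, {"dp": [0, 0, 0], "rotation": [0, 0, 0], "jaw": 1}]}}

```text
time: 19.0
tcp_pos: [0.6044, -0.0156, 0.0228]
orientation: [[-0.932, 0.363, 0.001], [0.363, 0.932, -0.001], [-0.001, -0.0, -1.0]]
contact_force: [-8.9, 0.2, 20.9]
gripper_width: 0.0849
```

```bash
python3 -c "
from cell import arm;s=arm.observe();print(s['tcp_pos'],s['contact_force'],s['torque'],s['orientation'][:,2])"
```

```text
[ 0.6044411  -0.01556527  0.02277506] [-8.9325338   0.16312856 20.86682427] [ 0.19942658  1.4025789  -0.07542979] [ 1.04997926e-03 -5.83945147e-04 -9.99999278e-01]
```

Emit:
{"method": "play_rows", "body": {"series": [{"dp": [0, 0, -6], "rotation": [0, 0, 0], "jaw": 1}, {"dp": [0, 0, -22], "rotation": [0, 0, 0], "jaw": -1}, {"dp": [18, 0, 0], "rotation": [0, 0, 0], "jaw": -1}, {"dp": [0, 0, 0], "rotation": [0, 0, 0], "jaw": -1}, {"dp": [0, 0, 0], "rotation": [0, 0, 0], "jaw": -1}, {"dp": [0, 0, 0], "rotation": [0, 0, 0], "jaw": -1}, {"dp": [0, 0, 0], "rotation": [0, 0, 0], "jaw": -1}, {"dp": [0, 0, 0], "rotation": [0, 0, 0], "jaw": -1}]}}

```text
time: 19.8
tcp_pos: [0.5867, -0.0089, 0.0472]
orientation: [[-0.932, 0.363, -0.0], [0.363, 0.932, 0.0], [0.0, -0.0, -1.0]]
contact_force: [0.4, -0.1, -0.3]
gripper_width: -0.0
```

```bash
python3 goal.py 29 16 40 90
```

```text
t 19.8 tcp block [27.  15.9 47.2] tool y in block 90.0 F [ 0.4 -0.1 -0.3] w -0.0 q [-12.  19. 104.  -0.  57. -81.]
dp [-2.   0.1  7.2] rotz -0.0 tilt [-0.01  0.  ]
```

Emit:
{"method": "play_rows", "body": {"series": [{"dp": [0, 0, 7], "rotation": [0, 0, 0], "jaw": -1}, {"dp": [0, 0, 2.5], "rotation": [0, 0, 0], "jaw": -1}, {"dp": [0, 0, 2], "rotation": [0, 0, 0], "jaw": -1}, {"dp": [0, 0, 1], "rotation": [0, 0, 0], "jaw": -1}, {"dp": [0, 0, 1], "rotation": [0, 0, 0], "jaw": -1}, {"dp": [0, 0, 0], "rotation": [0, 0, 0], "jaw": -1}]}}

```text
time: 20.4
tcp_pos: [0.5861, -0.0086, 0.036]
orientation: [[-0.932, 0.362, -0.003], [0.362, 0.932, 0.0], [0.003, -0.001, -1.0]]
contact_force: [-9.2, 1.1, 18.7]
gripper_width: 0.0002
```

Emit:
{"method": "play_rows", "body": {"series": [{"dp": [0, 0, -10], "rotation": [0, 0, 0], "jaw": -1}, {"dp": [-18, 0, 0], "rotation": [0, 0, 0], "jaw": -1}, {"dp": [-17, 0, 0], "rotation": [0, 0, 0], "jaw": -1}, {"dp": [0, 0, 0], "rotation": [0, 0, 0], "jaw": -1}, {"dp": [0, 0, 5], "rotation": [0, 0, 0], "jaw": -1}, {"dp": [0, 0, 3], "rotation": [0, 0, 0], "jaw": -1}, {"dp": [0, 0, 2], "rotation": [0, 0, 0], "jaw": -1}, {"dp": [0, 0, 0], "rotation": [0, 0, 0], "jaw": -1}]}}

```text
time: 21.2
tcp_pos: [0.6182, -0.021, 0.036]
orientation: [[-0.932, 0.362, -0.003], [0.362, 0.932, 0.0], [0.003, -0.001, -1.0]]
contact_force: [-9.3, 0.2, 18.0]
gripper_width: -0.0002
```

Emit:
{"method": "play_rows", "body": {"series": [{"dp": [0, 0, -10], "rotation": [0, 0, 0], "jaw": -1}, {"dp": [8, -26, 0], "rotation": [0, 0, 0], "jaw": -1}, {"dp": [7, -26, 0], "rotation": [0, 0, 0], "jaw": -1}, {"dp": [0, 0, 0], "rotation": [0, 0, 0], "jaw": -1}, {"dp": [0, 0, 5], "rotation": [0, 0, 0], "jaw": -1}, {"dp": [0, 0, 3], "rotation": [0, 0, 0], "jaw": -1}, {"dp": [0, 0, 2], "rotation": [0, 0, 0], "jaw": -1}, {"dp": [0, 0, 0], "rotation": [0, 0, 0], "jaw": -1}]}}

```text
time: 22.0
tcp_pos: [0.5863, -0.0638, 0.036]
orientation: [[-0.932, 0.361, -0.003], [0.361, 0.932, -0.0], [0.003, -0.001, -1.0]]
contact_force: [-11.0, 0.7, 18.5]
gripper_width: 0.0002
```

Emit:
{"method": "play_rows", "body": {"series": [{"dp": [0, 0, -10], "rotation": [0, 0, 0], "jaw": -1}, {"dp": [0, 35, 0], "rotation": [0, 0, 0], "jaw": -1}, {"dp": [0, 35, 0], "rotation": [0, 0, 0], "jaw": -1}, {"dp": [0, 35, 0], "rotation": [0, 0, 0], "jaw": -1}, {"dp": [0, 0, 0], "rotation": [0, 0, 0], "jaw": -1}, {"dp": [0, 0, 5], "rotation": [0, 0, 0], "jaw": -1}, {"dp": [0, 0, 3], "rotation": [0, 0, 0], "jaw": -1}, {"dp": [0, 0, 2], "rotation": [0, 0, 0], "jaw": -1}, {"dp": [0, 0, 0], "rotation": [0, 0, 0], "jaw": -1}]}}

```text
time: 22.9
tcp_pos: [0.6242, 0.0333, 0.036]
orientation: [[-0.931, 0.364, -0.002], [0.364, 0.931, 0.002], [0.002, 0.001, -1.0]]
contact_force: [-7.9, 4.8, 16.9]
gripper_width: -0.0001
```

```bash
python3 goal.py 46 60 100 90
python3 - <<'E'
from h import *; from cell import arm
cs=arm.camera_params("scene"); b=[.55571,-.01386,-.3716]
E
```

```text
t 22.9 tcp block [46.7 68.8 36. ] tool y in block 89.9 F [-7.9  4.8 16.9] w -0.0001 q [ -7.  25.  98.   0.  57. -76.]
dp [  0.8  -8.8 -64. ] rotz -0.1 tilt [-0.1   0.09]
```

```bash
python3 goal.py -29.6 162.1 100 74
```

```text
t 22.9 tcp block [46.7 68.8 36. ] tool y in block 89.9 F [-7.9  4.8 16.9] w -0.0001 q [ -7.  25.  98.   0.  57. -76.]
dp [ 76.5  93.2 -63.7] rotz 15.9 tilt [-0.1   0.09]
```

Emit:
{"method": "play_rows", "body": {"series": [{"dp": [0, 0, -30], "rotation": [0, 0, 0], "jaw": -1}, {"dp": [0, 0, -34], "rotation": [0, 0, 0], "jaw": 0.18}, {"dp": [25.5, 31, 0], "rotation": [0, 0, 0], "jaw": 0.18}, {"dp": [25.5, 31, 0], "rotation": [0, 0, 0], "jaw": 0.18}, {"dp": [25.5, 31, 0], "rotation": [0, 0, 0], "jaw": 0.18}, {"dp": [0, 0, 0], "rotation": [0, 0, 8], "jaw": 0.18}, {"dp": [0, 0, 0], "rotation": [0, 0, 8], "jaw": 0.18}, {"dp": [0, 0, 0], "rotation": [0, 0, 0], "jaw": 0.18}, {"dp": [0, 0, 0], "rotation": [0, 0, 0], "jaw": 0.18}]}}

```text
time: 23.8
tcp_pos: [0.5867, 0.147, 0.0976]
orientation: [[-0.797, 0.604, -0.001], [0.604, 0.797, -0.0], [0.0, -0.0, -1.0]]
contact_force: [0.2, 0.5, 0.8]
gripper_width: 0.0501
```

```bash
python3 goal.py -29.6 162.1 51 74; python3 snap.py w7 1.42
python3 - <<'E'
from h import *; import pickle
# predicted lever marks in w7 + black sleeve extraction over the disc neighbourhood, to measure the lever angle without viewing
c,s=pickle.load(open("w7.pkl","rb"));b=[.55571,-.01386,-.37160]
im=cv2.imread("pics/w7r.png"); g=im.max(2)
inv=lambda p:(np.array(p)-[b[0],b[1],0])@Rz(b[2])*1000
for a in range(0,50,3):
    t=np.radians(a); 
    v=[]
    for r in (45,52,75,82):
        u=project(c,w(b,[[30-r*np.cos(t),145+r*np.sin(t),60.5]]))[0].round().astype(int)
        v.append(int(g[u[1],u[0]]) if 0<=u[0]<560 and 0<=u[1]<420 else None)
    print(a,v)
E
```

```text
t 23.8 tcp block [-29.6 161.1  97.6] tool y in block 74.1 F [0.2 0.5 0.8] w 0.0501 q [  3.  17. 101.  -0.  62. -49.]
dp [ 0.3  1.  46.6] rotz 0.1 tilt [-0.04 -0.  ]
23.8 [0.5867 0.147  0.0976] [0.2495 0.5331 0.7613] 0.05009184899827637
[[-0.7966  0.6045 -0.0007]
 [ 0.6045  0.7966 -0.0001]
 [ 0.0005 -0.0005 -1.    ]]
0 [88, 84, 78, 104]
3 [80, 76, 113, 136]
6 [106, 98, 97, 125]
9 [66, 73, 98, 93]
12 [72, 67, 98, 96]
15 [76, 72, 72, 70]
18 [77, 76, 74, 71]
21 [75, 76, 68, 65]
24 [71, 67, 93, 103]
27 [85, 83, 88, 88]
30 [91, 86, 81, 86]
33 [88, 81, 73, 111]
36 [80, 85, 83, 106]
39 [83, 74, 80, 101]
42 [85, 75, 112, 92]
45 [80, 87, 89, 76]
48 [88, 91, 75, 76]
```

Emit:
{"method": "play_rows", "body": {"series": [{"dp": [0, 3, 0], "rotation": [0, 0, 2], "jaw": 0.18}, {"dp": [0, 0, 25], "rotation": [0, 0, 0], "jaw": 0.18}, {"dp": [0, 0, 17], "rotation": [0, 0, 0], "jaw": 0.18}, {"dp": [0, 0, 5], "rotation": [0, 0, 0], "jaw": 0.18}, {"dp": [0, 0, 0], "rotation": [0, 0, 0], "jaw": -1}, {"dp": [0, 0, 0], "rotation": [0, 0, 0], "jaw": -1}, {"dp": [0, 0, 0], "rotation": [0, 0, 0], "jaw": -1}, {"dp": [0, 0, 0], "rotation": [0, 0, 0], "jaw": -1}, {"dp": [0, 0, 0], "rotation": [0, 0, 0], "jaw": -1}], "grip_force": 30}}

```text
time: 24.75
tcp_pos: [0.5891, 0.1501, 0.0519]
orientation: [[-0.774, 0.633, 0.001], [0.633, 0.774, -0.0], [-0.001, 0.001, -1.0]]
contact_force: [-2.5, -1.7, 2.6]
gripper_width: 0.0143
```

```bash
python3 goal.py -13.8 188.8 50 45
```

```text
t 24.75 tcp block [-28.4 164.9  51.9] tool y in block 72.0 F [-2.5 -1.7  2.6] w 0.0143 q [  4.  21. 101.  -0.  58. -47.]
dp [-6.5 27.2  1.9] rotz 27.0 tilt [ 0.06 -0.  ]
```

Emit:
{"method": "play_rows", "body": {"series": [{"dp": [-0.19, 4.84, 0], "rotation": [0, 0, 4.5], "jaw": -1}, {"dp": [-0.19, 4.84, 0], "rotation": [0, 0, 4.5], "jaw": -1}, {"dp": [-0.19, 4.84, 0], "rotation": [0, 0, 4.5], "jaw": -1}, {"dp": [-0.19, 4.84, 0], "rotation": [0, 0, 4.5], "jaw": -1}, {"dp": [-0.19, 4.84, 0], "rotation": [0, 0, 4.5], "jaw": -1}, {"dp": [-0.19, 4.84, 0], "rotation": [0, 0, 4.5], "jaw": -1}, {"dp": [0, 0, 0], "rotation": [0, 0, 0], "jaw": -1}, {"dp": [0, 0, 0], "rotation": [0, 0, 0], "jaw": -1}]}}

```text
time: 25.55
tcp_pos: [0.6125, 0.1674, 0.0519]
orientation: [[-0.404, 0.915, 0.002], [0.915, 0.404, -0.0], [-0.001, 0.002, -1.0]]
contact_force: [-0.3, -3.1, 4.1]
gripper_width: 0.014
```

```bash
python3 goal.py -13.8 188.8 50 45
```

```text
t 25.55 tcp block [-12.9 189.5  51.9] tool y in block 45.1 F [-0.3 -3.1  4.1] w 0.014 q [  5.  24.  97.  -0.  59. -19.]
dp [ 0.1 -1.1  1.8] rotz 0.1 tilt [ 0.12 -0.01]
```

Emit:
{"method": "play_rows", "body": {"series": [{"dp": [0, 0, 0], "rotation": [0, 0, 0], "jaw": -0.4}, {"dp": [0, 0, 0], "rotation": [0, 0, 0], "jaw": 0.18}, {"dp": [0, 0, 0], "rotation": [0, 0, 0], "jaw": 0.18}, {"dp": [0, 0, 0], "rotation": [0, 0, 0], "jaw": 0.18}, {"dp": [0, 0, -30], "rotation": [0, 0, 0], "jaw": 0.18}, {"dp": [0, 0, -40], "rotation": [0, 0, 0], "jaw": 0.18}, {"dp": [25, 0, -30], "rotation": [0, 0, 0], "jaw": 0.18}, {"dp": [25, 0, 0], "rotation": [0, 0, 0], "jaw": 0.18}, {"dp": [0, 0, 0], "rotation": [0, 0, 0], "jaw": 0.18}, {"dp": [0, 0, 0], "rotation": [0, 0, 0], "jaw": 0.18}]}}

```text
time: 26.55
tcp_pos: [0.591, 0.2136, 0.1505]
orientation: [[-0.403, 0.915, -0.001], [0.915, 0.403, -0.0], [-0.0, -0.001, -1.0]]
contact_force: [0.2, -0.6, -0.2]
gripper_width: 0.0501
```

```bash
python3 snap.py w8 1.42
```

```text
26.55 [0.591  0.2136 0.1505] [ 0.2182 -0.6232 -0.1779] 0.05007660470106472
[[-0.4034  0.915  -0.0007]
 [ 0.915   0.4034 -0.0004]
 [-0.0001 -0.0008 -1.    ]]
```

View pics/w8.png

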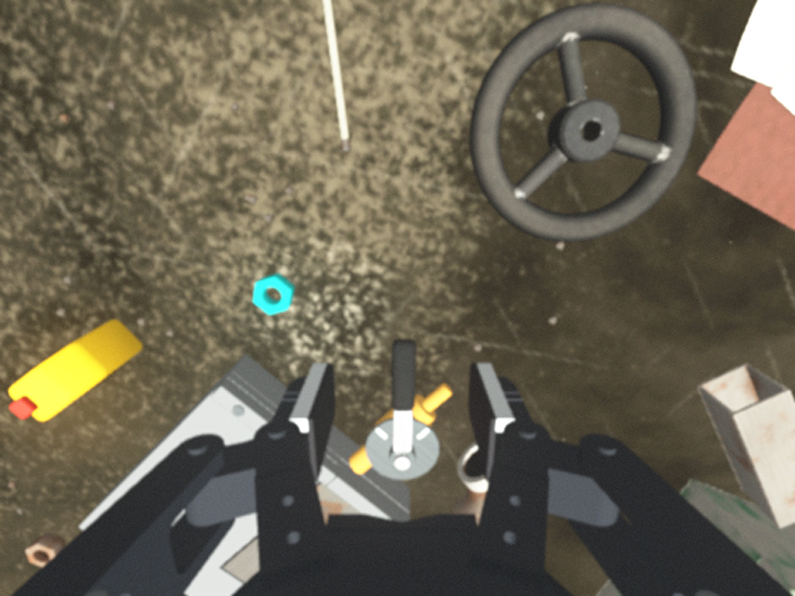

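Run:
```python
from h import *; import pickle
c,s=pickle.load(open("w8.pkl","rb"));b=[.55571,-.01386,-.37160]
px=lambda a:np.array(a,float)/1.42-.15
inv=lambda p:(np.array(p)-[b[0],b[1],0])@Rz(b[2])*1000
A=inv(ray(c,px((402,463)),.063)); ang=lambda q:np.degrees(np.arctan2(q[1]-A[1],A[0]-q[0])).round(1)
print(A)
for n,q,z in [("end",(404,342),.0605),("mid",(403.5,400),.0605),("m0",(381.5,433),.049),("m90",(424.5,433),.049)]:
    p=inv(ray(c,px(q),z)); print(n,p.round(1),ang(p))
# sub-pixel midline: dark sleeve columns by row; end offset
g=cv2.imread("pics/w8r.png").max(2).astype(float)
for r in range(246,284,6):
    seg=g[r,268:302]; m=np.where(seg<70)[0]; print(r,268+m.min() if len(m) else None,268+m.max() if len(m) else None)
```

```text
[ 29.67326677 145.68821901  63.        ]
end [-30.9 207.7  60.5] 45.6
mid [ -2.6 179.1  60.5] 46.0
m0 [ 10.5 145.   49. ] -2.0
m90 [ 31.2 165.8  49. ] 94.4
246 277 277
252 277 277
258 276 277
264 276 277
270 276 277
276 277 277
282 None None
```

```bash
python3 -c "
from cell import arm;print(arm.finish_job())"
```

```text
the job is handed in; nothing more can be done
None
```

The job is done and handed in at 26.6 s of the 66 s allowed, with the gripper clear of everything.

- **Nut:** I lifted it out of the recess and set it on the worktop clear of the block on its −x/−y side. A later wrist picture and the last one both show it lying there.
- **Coupon:** I slid it along the block without lifting it. I gripped it across its width to straighten it and bring it in line with the recess, then pushed it in from its −x edge. Pressing moved it about 5 mm, and then the force climbed quickly to about 20 N. Closed-finger probes near both ends and both long sides each touched at z = 36.0 mm, the block's top face, so it lies flush.
- **Valve:** I gripped the sleeve and turned the lever from about 18° to half open. The last picture puts it at 45.6–46.0°. The gripper's own angle at release read 45.1°, and its position read 46.0°. The lever lies midway between the 0° and 90° marks. I take this as 45° within about 1°, the limit of the measurement.
- **Bystanders:** None was touched in any move, and I felt no unexpected force. I did not re-measure their positions at the end.

The last picture shows only part of the coupon, so the flush result rests on the force and height probes.

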